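# Put the calibration weights away in their block

## Robot

A 7-joint arm with a two-finger parallel gripper is mounted at the origin on the work surface. World frame = base frame: x ahead of the robot, y to its left, z up, the work surface at z = 0. Lengths are in mm, angles in degrees, forces in N, time in s.
With the tool pointing down it reaches from about 400 to 875 mm from the base axis. Payload 19.3 kg.
Tool frame: the origin (TCP) lies on the mounting face of the last link; the fingertips stand 173 mm ahead of it and the grasp point (between the pads) lies 155 mm ahead of it (grip_point_offset is the distance from the TCP to the grasp point, in mm); x points along the fingers, y is the direction in which the jaws open and shut, and the axes are right-handed (so a half turn about x gives the same grasp; the last joint's range is limited). The gripper opens to 85 mm and grips with 20 to 120 N. Pads are 22 mm wide; open, the fingers measure 114 mm over their backs; the gripper's body (76 mm by 85 mm) begins 54 mm behind the grasp point. The pads swing forward as they close: fully open they stand 13 mm farther back than shut.
Start: joints at [-73.751, 29.874, -2.08, 91.645, 1.215, 58.505, -6.463], TCP at [216.56, 586.278, 404.691] pointing down, gripper open.
Joint ranges: [-166.77, 166.77], [-17.47, 122.26], [-85.68, 81.53], [9.62, 139.38], [-72.42, 252.41], [9.2, 110.78], [-144.41, 144.41]. Speed limits (degrees/s): [108.29, 108.29, 136.94, 136.94, 172.46, 172.46, 172.46].

## Interface

Orientations are given as a 3x3 rotation matrix whose columns are the frame's x, y, z axes.
In Python, from station import * gives the robot as it stands.
- The arm moves only by the shell command python3 -m pendant 'ROWS' [OPENING]. ROWS is JSON, a list of rows, each an object with "slide": the shift along the tool's x, y, z in m, a list of three; "twist": the turn about the tool's x in rad. A call has 1 to 20 rows; each row is the pose to reach, as a shift and turn from the pose measured when the call began, along the tool's axes at that moment; what a row does not reach only later rows make up. A row lasts 1/8 s, in which the tool goes at most 62.5 mm and 10.7 degrees, less where a joint would pass 70% of its speed; a pose out of reach is approached as far as the arm can. A call with a gripper value outside its range is refused whole. OPENING is the opening, from -1 (shut) to 1 (fully open), set as the call begins (- or left out, the last holds). The fingers move at their own pace and stop on an object; the grip force is fixed at half the most. Time passes only in rows, so rows that repeat a pose let the fingers close. It gives the time, the measured TCP pose, the force and the opening at its end, in the units of the state.
- state(): the state, without advancing time (a new reading comes with each control period).
- capture(name): name is "scene" or "side" or "wrist"; returns (picture, depth): 400x640x3 uint8, red, green, blue; 400x640 float32, mm along the optical axis (not along the pixel's ray), 0 where there is no reading.
- get_calibration(name): a dict with "intrinsics" (3x3 intrinsics, pixels), "distortion" ([k1, k2, p1, p2, k3] as OpenCV has them; the pictures are not rectified), "camera_from_world" (4x4, takes a point from world to camera coordinates); the wrist camera has in their place "hand_eye" (4x4, takes a point from camera to tool coordinates, whose origin is the TCP and whose axes are the tool frame's). Camera axes: x right, y down, z forward; pixel columns grow to the right and rows downward; lengths in mm; the calibration is good to about 2 mm. A picture is of the moment at which its call begins: read the wrist's pose just before it. get_calibration takes no time and is no camera call.
- finish_job(): hands the job in, once; it reports no verdict.
The state is a dict: "time_s": time; "qpos": joint angles; "joint_vel": joint speeds; "joint_efforts": joint torques, N m; "tcp_pos": TCP position; "ee_rot": TCP orientation; "wrist_force": force on the tool from outside, world axes, zero at the start; "ft_torque": the same for the moment, N m; "finger_gap": finger opening in mm.
Only numpy, scipy, OpenCV 4.12 (cv2) and the standard library are available. Lean on these libraries where they do the work, as an engineer would, in place of code of your own. Each camera call takes 0.05 s, during which the arm holds its last target. There are 200 camera calls.

## Task

The balance check is done: move the four steel calibration weights from the blue bench rack back into the wooden storage block, each into its own well, so that they stand upright on the well floors in order of size, the largest in the widest well down to the smallest in the narrowest. Lower each weight to the bottom of its well before letting go, never drop or tip one over, and leave the balance, the tube rack and the brush alone.

Things in the scene. Friction and masses are not known exactly. Their poses are not given: they have to be found in the camera images.
- weight_500g: the largest of four loose steel calibration weights (500 g): upright solid cylinder 38 mm in diameter, 44 mm high, then a short thinner neck and a flat-topped lifting knob 34 mm in diameter; knob top 66 mm above the underside. Origin at the centre of its underside, z up its axis. Starts in one of the four recesses of bench_rack; which one varies
- weight_200g: the second largest of four loose steel calibration weights (200 g): upright solid cylinder 28 mm in diameter, 32 mm high, then a short thinner neck and a flat-topped lifting knob 25 mm in diameter; knob top 48 mm above the underside. Origin at the centre of its underside, z up its axis. Starts in one of the four recesses of bench_rack; which one varies
- weight_100g: the third largest of four loose steel calibration weights (100 g): upright solid cylinder 22 mm in diameter, 26 mm high, then a short thinner neck and a flat-topped lifting knob 19.5 mm in diameter; knob top 40 mm above the underside. Origin at the centre of its underside, z up its axis. Starts in one of the four recesses of bench_rack; which one varies
- weight_50g: the smallest of four loose steel calibration weights (50 g): upright solid cylinder 18 mm in diameter, 21 mm high, then a short thinner neck and a flat-topped lifting knob 16 mm in diameter; knob top 32 mm above the underside. Origin at the centre of its underside, z up its axis. Starts in one of the four recesses of bench_rack; which one varies
- bench_rack: blue plastic rack, fixed, 236 x 68 x 14 mm (x, y, z), any heading; four equal round recesses 46 mm wide, 5 mm deep, in a row along its x axis at x = -84, -28, +28, +84 mm. The weights stand in them, up to 2 mm off centre in x and y, undersides 9 mm above the bench. Origin at the centre of its underside, on the bench
- storage_block: wooden block, fixed, 206 x 68 x 22 mm (x, y, z), any heading; four empty round wells 10 mm deep (2 mm chamfers) in a row along its x axis, y = 0: 500 g 45 mm wide at x = -69 mm; 200 g 35 mm at -15; 100 g 29 mm at +31; 50 g 25 mm at +72. Well floors 12 mm above the bench, green baize. Origin at the centre of its underside, on the bench
- balance: white top-loading balance, fixed, 300 x 200 mm (x, y), 79 mm high at its round steel pan, beyond the racks; origin on the bench under the middle of its front edge, which faces the robot. Not part of the job
- tube_rack: blue rack with five capped empty tubes, loose, one body, 75 x 230 mm (x, y), 135 mm high; origin at the centre of its underside, to the robot's right. Not part of the job
- brush: small dusting brush lying on the bench, loose, 155 mm long along its x, 18 mm wide, 12 mm high; origin at the bench under the middle of its length, to the robot's left. Not part of the job
Not all that is in view belongs to the job. Leave any black or yellow look-alike of the weight_500g alone. What is shaped like the weight_200g but purple or turquoise is not meant.

How it is judged (in metres and radians):
At the end, for the whole second after the job is handed in: each of the four weights stands upright (within 0.12 rad) and at rest in its own well of the storage block: centre within 7 mm of the well's centre along each of the block's x and y axes, underside within 3 mm of the well floor (x of weight_500g in the frame of storage_block between -0.076 and -0.062 m and y of weight_500g in the frame of storage_block between -0.007 and 0.007 m and z of weight_500g in the frame of storage_block between 0.008 and 0.015 m and angle between each of weight_500g, weight_200g, weight_100g, weight_50g's own z axis and vertical below 0.12 rad and linear speed of each of weight_500g, weight_200g, weight_100g, weight_50g below 0.02 m/s and x of weight_200g in the frame of storage_block between -0.022 and -0.008 m and y of weight_200g in the frame of storage_block between -0.007 and 0.007 m and z of weight_200g in the frame of storage_block between 0.008 and 0.015 m and x of weight_100g in the frame of storage_block between 0.024 and 0.038 m and y of weight_100g in the frame of storage_block between -0.007 and 0.007 m and z of weight_100g in the frame of storage_block between 0.008 and 0.015 m and x of weight_50g in the frame of storage_block between 0.065 and 0.079 m and y of weight_50g in the frame of storage_block between -0.007 and 0.007 m and z of weight_50g in the frame of storage_block between 0.008 and 0.015 m); the robot touches nothing.
It fails at once if a weight is dropped (it comes down faster than 0.55 m/s: underside less than 30 mm above the bench at that speed) ((height (world z) of weight_500g below 0.03 m and linear speed of weight_500g above 0.55 m/s) or (height (world z) of weight_200g below 0.03 m and linear speed of weight_200g above 0.55 m/s) or (height (world z) of weight_100g below 0.03 m and linear speed of weight_100g above 0.55 m/s) or (height (world z) of weight_50g below 0.03 m and linear speed of weight_50g above 0.55 m/s)).
It fails at once if a weight is tipped over (more than 0.7 rad) (angle between any of weight_500g, weight_200g, weight_100g, weight_50g's own z axis and vertical above 0.7 rad).
It fails at once if the balance is touched harder than 3 N (contact force between balance and anything else above 3 N).
It fails at once if the tube rack is moved more than 15 mm (distance of tube_rack from where it was at the start of the episode above 0.015 m).
It fails at once if the brush is moved more than 15 mm (distance of brush from where it was at the start of the episode above 0.015 m).
It also fails if it takes over 106 s, if anything falls off the work surface, if the arm or the gripper's body presses on something with over 40 N, if the wrist force passes 120 N, or if a joint passes its speed limit or range.

## Working session

There is one attempt and no reset: what is moved stays moved. The work goes in short steps, Python scripts to look and compute and a shell command to move; the robot and the scene stay as the last step left them, time stands still between calls to the robot, and variables do not carry over. Pictures are saved under pics/ and viewed, about 12 in all and at most 16, crops included, and the job is handed in when it is done.

```bash
mkdir -p pics; ls; python3 - <<'E'
from station import *
import cv2,numpy as np
s=state();print(s['time_s'],s['tcp_pos'],s['ee_rot'],s['finger_gap'],s['wrist_force'])
for n in("scene","side","wrist"):
    p,d=capture(n);np.savez(f"pics/{n}0.npz",p=p,d=d);cv2.imwrite(f"pics/{n}0.png",p[:,:,::-1])
    print(n,get_calibration(n))
E
```

```text
pics
0.0 [216.50751255 586.15008369 404.12101364] [[-3.28323855e-04  3.46428034e-01  9.38076494e-01]
 [-1.09003515e-03  9.38075864e-01 -3.46428183e-01]
 [-9.99999352e-01 -1.13627699e-03  6.96260494e-05]] 85.66762914337977 [-0.48005365  0.03230019 -0.09296237]
scene {'intrinsics': array([[401.54439706,   0.        , 325.75885452],
       [  0.        , 401.54439706, 203.18947425],
       [  0.        ,   0.        ,   1.        ]]), 'distortion': array([-0.01683505,  0.        ,  0.        ,  0.        ,  0.        ]), 'camera_from_world': array([[-2.76361959e-01,  9.60938010e-01, -1.49066476e-02,
         1.72979977e+02],
       [ 5.78513156e-01,  1.53952299e-01, -8.01012620e-01,
        -3.39794476e+02],
       [-7.67428561e-01, -2.29993109e-01, -5.98461840e-01,
         1.79451235e+03],
       [ 0.00000000e+00,  0.00000000e+00,  0.00000000e+00,
         1.00000000e+00]])}
side {'intrinsics': array([[378.91560231,   0.        , 318.71510772],
       [  0.        , 378.91560231, 195.92233429],
       [  0.        ,   0.        ,   1.        ]]), 'distortion': array([0.02779711, 0.   
[... 315 characters left out ...]
+03],
       [ 0.00000000e+00,  0.00000000e+00,  0.00000000e+00,
         1.00000000e+00]])}
wrist {'intrinsics': array([[288.91139242,   0.        , 320.7180825 ],
       [  0.        , 288.91139242, 198.47658979],
       [  0.        ,   0.        ,   1.        ]]), 'distortion': array([0.0001307, 0.       , 0.       , 0.       , 0.       ]), 'hand_eye': array([[ 7.09787245e-04, -3.23759749e-01,  9.46139060e-01,
         3.00876737e+01],
       [ 9.99999716e-01,  4.69248036e-04, -5.89620957e-04,
        -5.19581850e-01],
       [-2.53078362e-04,  9.46139210e-01,  3.23759990e-01,
        -8.37296156e+01],
       [ 0.00000000e+00,  0.00000000e+00,  0.00000000e+00,
         1.00000000e+00]])}
```

View pics/scene0.png

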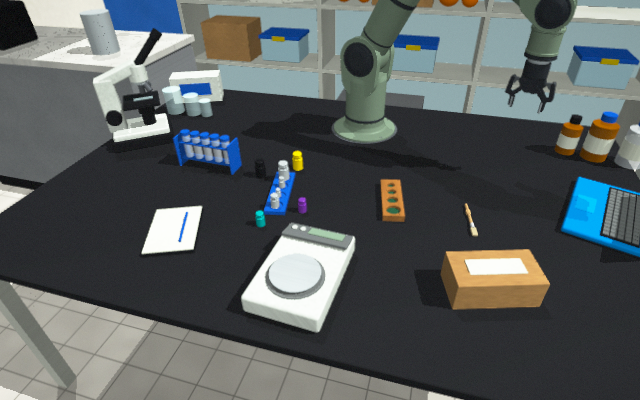

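View pics/wrist0.png

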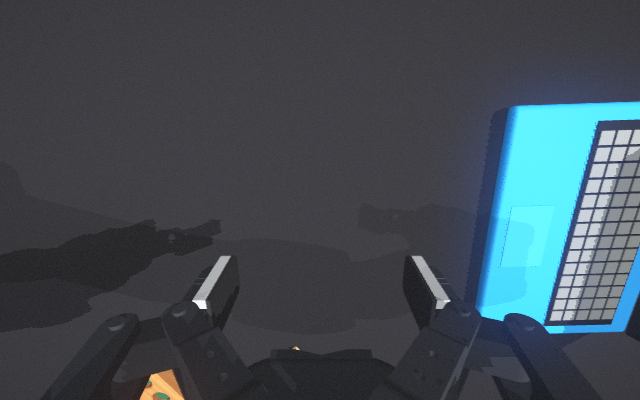

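The scene shows the blue rack at about (281,193) with the grey weights on it. The look-alikes beside it are black (260,168), yellow (297,160), purple (302,205) and turquoise (260,218). The wooden block is at (392,200), the tube rack at (208,150) and the brush at (471,220). The wrist view shows only the laptop.

```bash
cat > h.py <<'E'
from station import *
import cv2,numpy as np
def cam(name,st=None):
    c=get_calibration(name);K=c['intrinsics'];D=np.array(c['distortion'])
    if name=='wrist':
        T=np.eye(4);T[:3,:3]=st['ee_rot'];T[:3,3]=st['tcp_pos'];W=T@c['hand_eye']
    else: W=np.linalg.inv(c['camera_from_world'])
    return K,D,W
def ray(uv,z,name,st=None):
    K,D,W=cam(name,st)
    n=cv2.undistortPoints(np.float64(uv).reshape(-1,1,2),K,D).reshape(-1,2)
    d=np.c_[n,np.ones(len(n))]@W[:3,:3].T;o=W[:3,3]
    return o+d*((z-o[2])/d[:,2])[:,None]
def proj(P,name,st=None):
    K,D,W=cam(name,st);I=np.linalg.inv(W)
    return cv2.projectPoints(np.float64(P).reshape(-1,1,3),cv2.Rodrigues(I[:3,:3])[0],I[:3,3],K,D)[0].reshape(-1,2)
def top_rect(p,rng,z,name,roi,st=None):
    """mask by HSV range inside roi (x0,y0,x1,y1); largest blob"""
    hsv=cv2.cvtColor(p,cv2.COLOR_RGB2HSV);m=cv2.inRange(hsv,*map(np.array,rng))
    M=np.zeros_like(m);x0,y0,x1,y1=roi;M[y0:y1,x0:x1]=m[y0:y1,x0:x1]
    M=cv2.morphologyEx(M,cv2.MORPH_CLOSE,np.ones((3,3)))
    cs=cv2.findContours(M,cv2.RETR_EXTERNAL,cv2.CHAIN_APPROX_NONE)[0]
    return max(cs,key=cv2.contourArea).reshape(-1,2)
def rect(c,z,name,st=None):
    P=ray(cv2.convexHull(c.astype(np.float32)).reshape(-1,2),z,name,st)[:,:2]
    return cv2.minAreaRect(P.astype(np.float32))
E
python3 - <<'E'
from h import *
p=np.load('pics/scene0.npz')['p'];q=np.load('pics/side0.npz')['p']
a=cv2.resize(p[140:240,240:440],None,fx=4,fy=4,interpolation=cv2.INTER_CUBIC)
cv2.imwrite('pics/c1.png',a[:,:,::-1]);
blue=((100,120,60),(130,255,255));wood=((5,80,60),(22,255,255))
c=top_rect(p,blue,14,'scene',(248,160,310,225));print(rect(c,14,'scene'))
c=top_rect(p,wood,22,'scene',(370,170,415,230));print(rect(c,22,'scene'))
E
```

```text
((583.2384033203125, -174.69020080566406), (258.8167724609375, 76.16557312011719), 11.513287544250488)
((537.4177856445312, 201.59844970703125), (236.91981506347656, 73.64318084716797), 11.897497177124023)
```

View pics/c1.png

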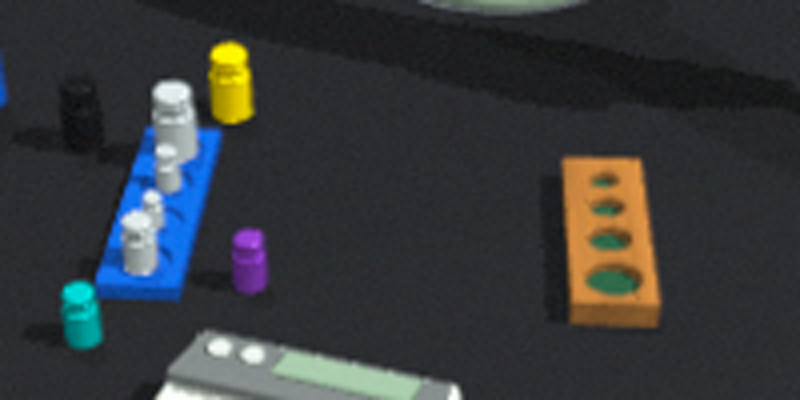

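View pics/side0.png

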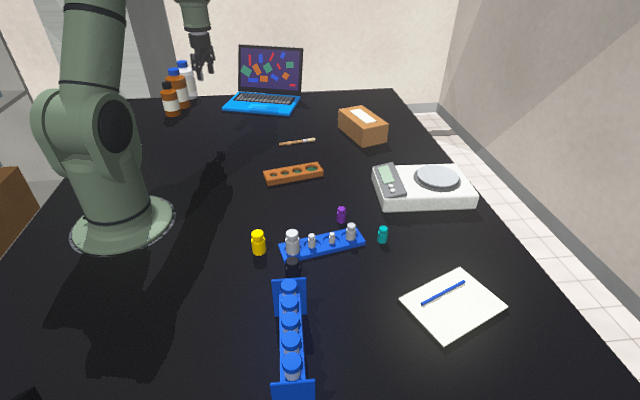

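Rack order from the robot outward looks like 500, 100, 50, 200 g. The widest well of the block is the one farthest from the robot. Next I look at the block from above with the wrist camera.

```bash
R='{"slide":[0.075,-0.262,0.414],"twist":-0.56}'; python3 -m pendant '[{"slide":[0.0,-0.05,0.08],"twist":-0.11},{"slide":[0.03,-0.1,0.16],"twist":-0.22},{"slide":[0.05,-0.15,0.24],"twist":-0.33},{"slide":[0.06,-0.2,0.31],"twist":-0.44},{"slide":[0.07,-0.23,0.37],"twist":-0.56},{"slide":[0.075,-0.262,0.414],"twist":-0.56},{"slide":[0.075,-0.262,0.414],"twist":-0.56},{"slide":[0.075,-0.262,0.414],"twist":-0.56},{"slide":[0.075,-0.262,0.414],"twist":-0.56},{"slide":[0.075,-0.262,0.414],"twist":-0.56},{"slide":[0.075,-0.262,0.414],"twist":-0.56},{"slide":[0.075,-0.262,0.414],"twist":-0.56}]'
python3 - <<'E'
from h import *
s=state();p,d=capture('wrist');np.savez('pics/w1.npz',p=p,d=d);np.save('pics/s1.npy',s,allow_pickle=True)
print(s['time_s'],s['qpos'],s['tcp_pos'],np.degrees(np.arctan2(s['ee_rot'][1][2],s['ee_rot'][0][2])))
cv2.imwrite('pics/w1.png',p[:,:,::-1])
E
```

```text
time_s: 1.65
tcp_pos: [513.7, 197.8, 329.7]
ee_rot: [[-0.0, -0.206, 0.978], [-0.001, 0.978, 0.206], [-1.0, -0.001, -0.0]]
wrist_force: [-0.6, 0.1, 0.7]
finger_gap: 85.6
1.65 [-23.31989615  28.62835821  -5.32577327 106.91116721   3.66712607
  44.64403925  71.29762912] [513.67016866 197.80008374 329.68614979] 11.907082743161597
```

View pics/w1.png

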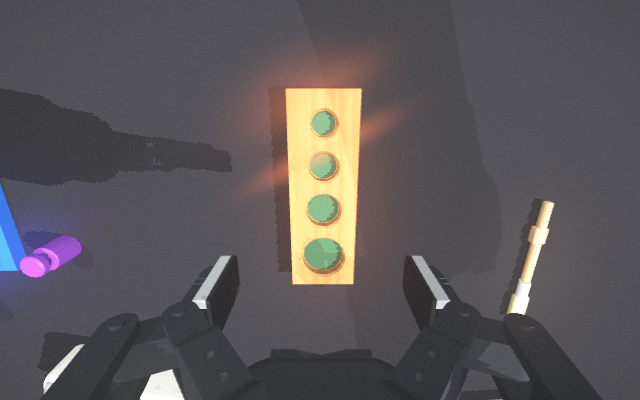

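The wrist view shows the block upright in the image, narrow wells at top (323,123) to the widest at (323,256), corners near (286,88), (361,88), (353,284) and (293,284). The brush is to the right and the purple look-alike at left.

```bash
python3 - <<'E'
from h import *
s=np.load('pics/s1.npy',allow_pickle=True).item();p=np.load('pics/w1.npz')['p'];d=np.load('pics/w1.npz')['d']
c=top_rect(p,((5,40,130),(28,255,255)),22,'wrist',(275,75,372,300),s)
# corners via polygon approx
h=cv2.convexHull(c);a=cv2.approxPolyDP(h,6,True).reshape(-1,2);print(a)
r=rect(c,22,'wrist',s);print(r);bp=ray(a,22,'wrist',s);print(bp.round(1),bp[:,:2].mean(0))
hsv=cv2.cvtColor(p,cv2.COLOR_RGB2HSV);m=cv2.inRange(hsv,(45,50,50),(95,255,255));m[:,:290]=0;m[:,360:]=0
W=[]
for k in cv2.findContours(m,cv2.RETR_EXTERNAL,cv2.CHAIN_APPROX_NONE)[0]:
    if cv2.contourArea(k)<150: continue
    P=ray(k.reshape(-1,2),12,'wrist',s)[:,:2];e=cv2.minAreaRect(P.astype(np.float32))
    (u,v),_,_=cv2.fitEllipse(k);print((round(u),round(v)),np.round(e[0],1),np.round(e[1],1));W.append(e[0])
print(d[150:160,300].round(0), proj([[r[0][0],r[0][1],22]],'wrist',s))
E
```

```text
[[356  75]
 [371 138]
 [353 283]
 [292 284]
 [275 184]
 [275  92]
 [290  76]]
((517.925537109375, 197.45938110351562), (220.6889190673828, 90.85254669189453), 8.993005752563477)
[[404.8 206.1  22. ]
 [455.3 233.5  22. ]
 [615.4 255.9  22. ]
 [631.  188.8  22. ]
 [518.9 151.6  22. ]
 [433.6 138.1  22. ]
 [417.7 149.1  22. ]] [496.69263374 189.02304679]
(322, 253) [591.7 215.7] [36.9 41.6]
(323, 208) [538.1 204.3] [29.6 30.9]
(323, 170) [497.7 196.8] [12.4 20.5]
(322, 122) [451.  185.4] [18.7 21.4]
[277. 278. 279. 278. 278. 278. 279. 279. 278. 280.] [[320.12319395 192.13970933]]
```

```bash
python3 - <<'E'
from h import *
s=np.load('pics/s1.npy',allow_pickle=True).item();p=np.load('pics/w1.npz')['p']
print(p[130,270:300:3].tolist(),p[130,350:375:3].tolist())
c=top_rect(p,((5,20,190),(32,255,255)),22,'wrist',(275,75,372,300),s)
h=cv2.convexHull(c);a=cv2.approxPolyDP(h,4,True).reshape(-1,2);r=rect(c,22,'wrist',s);print(a,r)
C=np.array(r[0]);
for th in(11,11.9,13):
    t=np.radians(th);u=-np.array([np.cos(t),np.sin(t)])
    print(th,[(C+u*x).round(1).tolist() for x in(-69,-15,31,72)])
E
```

```text
[[123, 88, 82], [124, 86, 80], [121, 83, 76], [121, 80, 74], [124, 86, 78], [123, 84, 75], [255, 225, 143], [255, 230, 148], [255, 232, 153], [255, 235, 153]] [[255, 231, 152], [255, 225, 144], [254, 221, 142], [244, 178, 122], [177, 115, 96], [172, 112, 94], [162, 106, 90], [158, 104, 91], [146, 98, 87]]
[[360  88]
 [353 282]
 [292 283]
 [285  89]] ((521.95751953125, 201.21255493164062), (205.71551513671875, 69.30348205566406), 11.847440719604492)
11 [[589.7, 214.4], [536.7, 204.1], [491.5, 195.3], [451.3, 187.5]]
11.9 [[589.5, 215.4], [536.6, 204.3], [491.6, 194.8], [451.5, 186.4]]
13 [[589.2, 216.7], [536.6, 204.6], [491.8, 194.2], [451.8, 185.0]]
```

Block rectangle is 205.7 x 69.3 mm (true 206 x 68), heading 11.85°, and the well colours agree. Now the rack.

```bash
python3 -m pendant '[{"slide":[0,-0.06,-0.005]},{"slide":[0,-0.12,-0.01]},{"slide":[0,-0.18,-0.015]},{"slide":[0,-0.24,-0.02]},{"slide":[0,-0.3,-0.025]},{"slide":[0,-0.345,-0.03]},{"slide":[0,-0.374,-0.032]},{"slide":[0,-0.374,-0.032]},{"slide":[0,-0.374,-0.032]},{"slide":[0,-0.374,-0.032]},{"slide":[0,-0.374,-0.032]}]'
python3 - <<'E'
from h import *
s=state();p,d=capture('wrist');np.savez('pics/w2.npz',p=p,d=d);np.save('pics/s2.npy',s,allow_pickle=True)
print(s['time_s'],s['qpos'],s['tcp_pos'],np.degrees(np.arctan2(s['ee_rot'][1][2],s['ee_rot'][0][2])))
cv2.imwrite('pics/w2.png',p[:,:,::-1])
E
```

```text
1.7 [-23.30834092  28.63073682  -5.32008091 106.91206628   3.66579869
  44.64325672  71.29769859] [513.72331705 197.65305956 329.65870186] 11.889695586466452invalid input at $[0]: expected keys slide, twist
```

View pics/w2.png

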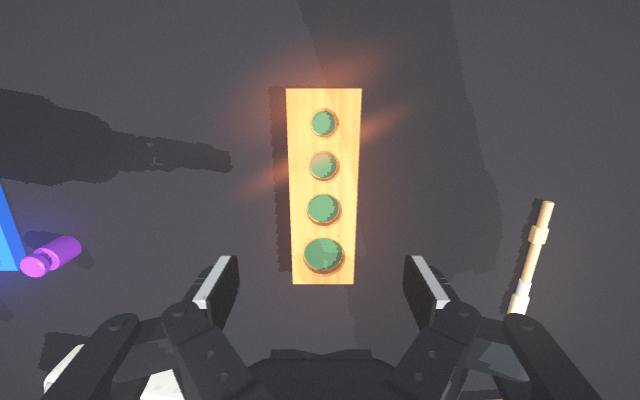

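The move was refused because twist is required, so the view is unchanged. Repeating with twist.

```bash
python3 -m pendant '[{"slide":[0,-0.06,-0.005],"twist":0},{"slide":[0,-0.12,-0.01],"twist":0},{"slide":[0,-0.18,-0.015],"twist":0},{"slide":[0,-0.24,-0.02],"twist":0},{"slide":[0,-0.3,-0.025],"twist":0},{"slide":[0,-0.345,-0.03],"twist":0},{"slide":[0,-0.374,-0.032],"twist":0},{"slide":[0,-0.374,-0.032],"twist":0},{"slide":[0,-0.374,-0.032],"twist":0},{"slide":[0,-0.374,-0.032],"twist":0}]' && python3 - <<'E'
from h import *
s=state();p,d=capture('wrist');np.savez('pics/w2.npz',p=p,d=d);np.save('pics/s2.npy',s,allow_pickle=True)
print(s['time_s'],s['qpos'],s['tcp_pos'],np.degrees(np.arctan2(s['ee_rot'][1][2],s['ee_rot'][0][2])))
cv2.imwrite('pics/w2b.png',p[:,:,::-1])
E
```

```text
time_s: 3.0
tcp_pos: [559.6, -173.8, 330.0]
ee_rot: [[-0.0, -0.207, 0.978], [-0.0, 0.978, 0.207], [-1.0, -0.0, -0.0]]
wrist_force: [0.6, 0.1, 0.5]
finger_gap: 85.4
3.0 [ 13.78923694  31.41867766  -3.29425677 101.62532812   2.37072915
  47.02083236 111.33086198] [ 559.59866103 -173.84617937  329.96060271] 11.970365200725766
```

View pics/w2b.png

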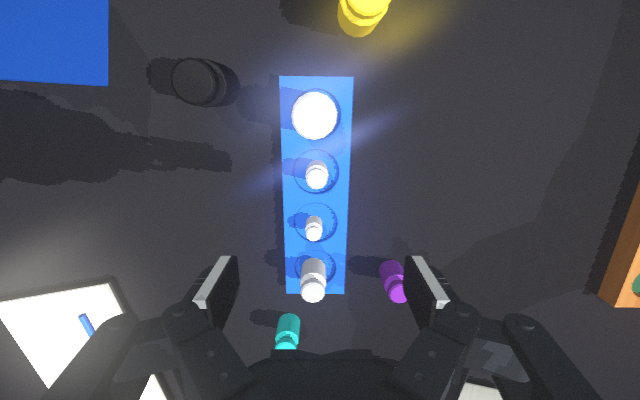

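The rack is parallel to the tool: 500 g at (314,115), 100 g at (316,178), 50 g at (314,232), 200 g at (313,290). The look-alikes are yellow (362,10), black (198,82), purple (393,280) and turquoise (287,335). The four steel ones on the rack are the ones meant.

```bash
python3 - <<'E'
from h import *
s=np.load('pics/s2.npy',allow_pickle=True).item();p=np.load('pics/w2.npz')['p'];d=np.load('pics/w2.npz')['d']
c=top_rect(p,((100,100,120),(125,255,255)),14,'wrist',(265,60,365,305),s)
a=cv2.approxPolyDP(cv2.convexHull(c),5,True).reshape(-1,2);r=rect(c,14,'wrist',s);print(a.tolist(),r)
C=np.array(r[0]);t=np.radians(r[2] if r[2]<45 else r[2]-90);u=np.array([np.cos(t),np.sin(t)])
X=[C+u*x for x in(-84,-28,28,84)]
for n,x,h in zip((500,100,50,200),X,(75,49,41,57)): print(n,x.round(1),'top px',proj([[*x,h]],'wrist',s).round(0))
g=p.min(2);m=(g>150).astype(np.uint8)*255;m[:,:290]=0;m[:,345:]=0;m[305:]=0
for k in cv2.findContours(m,cv2.RETR_EXTERNAL,cv2.CHAIN_APPROX_NONE)[0]:
    if cv2.contourArea(k)>60: print('blob',cv2.boundingRect(k),cv2.minEnclosingCircle(k))
z=np.zeros((800,640,3),np.uint8)
z=cv2.resize(p[80:310,265:365],None,fx=2.6,fy=2.6,interpolation=cv2.INTER_CUBIC)
cv2.imwrite('pics/w2c.png',(255*(z/255.)**1.6).astype(np.uint8)[:,:,::-1])
for n,uv,h in(('yellow',(364,3),66),('black',(200,81),66),('purple',(400,291),48),('turq',(286,345),48)): print(n,ray([uv],h,'wrist',s).round(0))
E
```

```text
[[279, 75], [353, 77], [343, 294], [286, 293], [265, 181]] ((575.9188232421875, -185.26416015625), (237.43844604492188, 86.53314971923828), 11.395377159118652)
500 [ 493.6 -201.9] top px [[303. 119.]]
100 [ 548.5 -190.8] top px [[305. 181.]]
50 [ 603.4 -179.7] top px [[306. 234.]]
200 [ 658.3 -168.7] top px [[306. 292.]]
blob (300, 258, 26, 45) ((313.0, 280.0), 22.203702926635742)
blob (305, 216, 18, 25) ((313.5, 228.0), 12.500100135803223)
blob (305, 160, 24, 30) ((317.0, 174.34483337402344), 14.655278205871582)
blob (291, 92, 47, 48) ((313.7513427734375, 115.15763854980469), 24.12181854248047)
yellow [[ 409. -176.   66.]]
black [[ 483. -283.   66.]]
purple [[644. -73.  48.]]
turq [[ 739. -176.   48.]]
```

View pics/w2c.png

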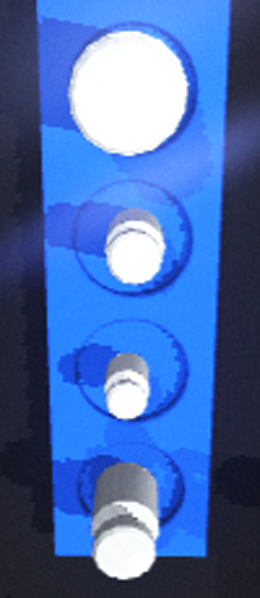

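The enlarged crop confirms four steel knobs; from the scaled crop their tops sit at about (314.5,115.5), (316.5,181), (313.5,234) and (313,291).

```bash
python3 - <<'E'
from h import *
s=np.load('pics/s2.npy',allow_pickle=True).item()
P=ray([(279,75.5),(353.5,76),(343.5,294),(286,294)],14,'wrist',s)[:,:2];r=cv2.minAreaRect(P.astype(np.float32));print(r,np.hypot(*np.diff(P,axis=0).T))
C=P.mean(0);v=(P[2]+P[3]-P[0]-P[1]);u=v/np.hypot(*v);print(C,np.degrees(np.arctan2(u[1],u[0])))
R=np.array(s['ee_rot']);
for n,x,uv,h in((500,-84,(314.5,115.5),75),(100,-28,(316.5,181),49),(50,28,(313.5,234),41),(200,84,(313,291),57)):
    k=ray([uv],h,'wrist',s)[0];e=C+u*x
    w=k-s['tcp_pos'];print(n,'recess',e.round(1),'knob',k.round(1),'slide yz',(R.T@w).round(1))
E
```

```text
((574.6572265625, -176.82046508789062), (238.06546020507812, 68.02774810791016), 11.2996187210083) [ 68.02886677 237.20567337  67.78446209]
[ 574.55369978 -176.90456414] 11.269603650365552
500 recess [ 492.2 -193.3] knob [ 489.4 -194.    75. ] slide yz [255.   -5.1 -72.8]
100 recess [ 547.1 -182.4] knob [ 546.  -181.1   49. ] slide yz [281.   -4.2 -14.8]
50 recess [ 602.  -171.4] knob [ 601.9 -172.7   41. ] slide yz [289.   -7.6  41.6]
200 recess [ 656.9 -160.5] knob [ 655.7 -161.8   57. ] slide yz [273.   -8.1  96.6]
```

Knobs agree with recess geometry within 3 mm, and the rack measures 237 x 68. Picking the 500 g first.

```bash
python3 -m pendant '[{"slide":[0,-0.003,-0.045],"twist":0},{"slide":[0,-0.005,-0.072],"twist":0},{"slide":[0,-0.005,-0.072],"twist":0},{"slide":[0.04,-0.005,-0.072],"twist":0},{"slide":[0.08,-0.005,-0.072],"twist":0},{"slide":[0.11,-0.005,-0.072],"twist":0},{"slide":[0.135,-0.005,-0.072],"twist":0},{"slide":[0.135,-0.005,-0.072],"twist":0},{"slide":[0.135,-0.005,-0.072],"twist":0}]' && python3 -m pendant '[{"slide":[0,0,0],"twist":0},{"slide":[0,0,0],"twist":0},{"slide":[0,0,0],"twist":0},{"slide":[0,0,0],"twist":0},{"slide":[0,0,0],"twist":0},{"slide":[0,0,0],"twist":0},{"slide":[0,0,0],"twist":0},{"slide":[0,0,0],"twist":0}]' -1
python3 - <<'E'
from h import *
s=state();print(s['qpos'][6],s['finger_gap'])
for n in('side','wrist'):
    p,d=capture(n);np.savez(f'pics/g1{n}.npz',p=p,d=d)
    q=p[200:270,230:390] if n=='side' else p[80:380:,160:480]
    cv2.imwrite(f'pics/g1{n}.png',cv2.resize(q,None,fx=4 if n=='side' else 2,fy=4 if n=='side' else 2)[:,:,::-1])
E
```

```text
time_s: 4.18
tcp_pos: [490.8, -193.6, 195.8]
ee_rot: [[0.001, -0.208, 0.978], [-0.001, 0.978, 0.208], [-1.0, -0.001, 0.001]]
wrist_force: [0.5, 0.9, -0.2]
finger_gap: 85.7
time_s: 5.18
tcp_pos: [491.0, -193.8, 196.6]
ee_rot: [[0.002, -0.208, 0.978], [-0.001, 0.978, 0.208], [-1.0, -0.001, 0.002]]
wrist_force: [-1.6, 0.3, 14.2]
finger_gap: 36.5
113.45795867122267 36.47924475809755
```

View pics/g1side.png

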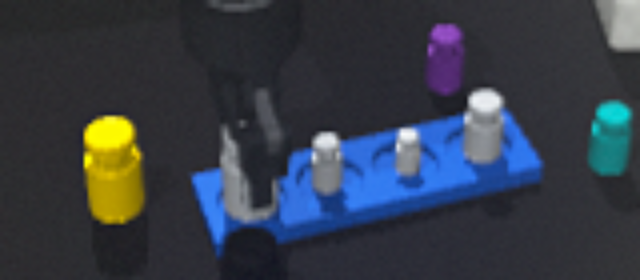

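Gap 36.5 mm with the jaws around the body: a firm grip. Lifting 80 mm and carrying to above the 500 g well.

```bash
python3 -m pendant '[{"slide":[-0.02,0,0],"twist":0},{"slide":[-0.05,0,0],"twist":0},{"slide":[-0.08,0,0],"twist":0},{"slide":[-0.08,0.03,0.014],"twist":0},{"slide":[-0.08,0.08,0.038],"twist":0},{"slide":[-0.08,0.13,0.062],"twist":0},{"slide":[-0.08,0.18,0.086],"twist":0},{"slide":[-0.08,0.23,0.11],"twist":0},{"slide":[-0.08,0.28,0.134],"twist":0},{"slide":[-0.08,0.33,0.158],"twist":0},{"slide":[-0.08,0.36,0.173],"twist":0},{"slide":[-0.08,0.38,0.182],"twist":0},{"slide":[-0.08,0.38,0.182],"twist":0},{"slide":[-0.08,0.38,0.182],"twist":0},{"slide":[-0.08,0.38,0.182],"twist":0},{"slide":[-0.08,0.38,0.182],"twist":0}]'
python3 - <<'E'
from h import *
s=state();R=np.array(s['ee_rot']);t=np.array([589.5,215.4,200]);print(s['tcp_pos'],R.T@(t-s['tcp_pos']),s['joint_vel'].max() if hasattr(s['joint_vel'],'max') else s['joint_vel'],s['finger_gap'])
p,d=capture('wrist');cv2.imwrite('pics/h1.png',cv2.resize(p[150:400,160:480],None,fx=2,fy=2)[:,:,::-1])
E
```

```text
time_s: 7.28
tcp_pos: [590.1, 215.1, 276.5]
ee_rot: [[0.002, -0.207, 0.978], [-0.001, 0.978, 0.207], [-1.0, -0.002, 0.002]]
wrist_force: [0.4, -0.6, -5.2]
finger_gap: 36.3
[590.05313582 215.0502652  276.47073895] [76.4690502   0.57625531 -0.59538258] 0.199314799758988 36.29409621629287
```

View pics/h1.png

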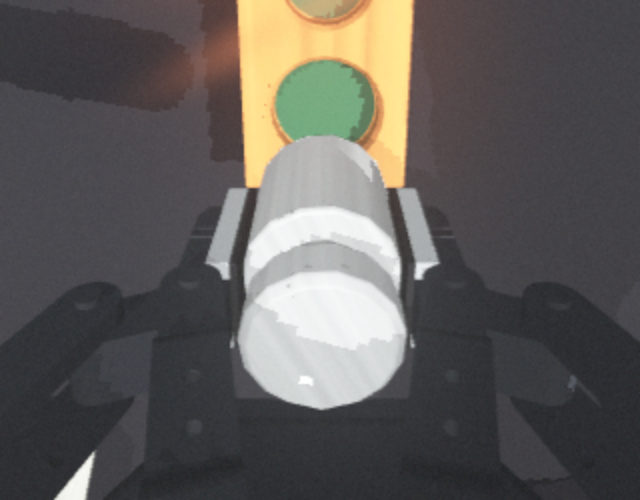

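The weight hangs straight in the jaws (knob at crop (322,340)), with the well visible behind it. I check its underside edge (crop (323,136), full (321.5,218)) before lowering.

```bash
python3 - <<'E'
from h import *
s=state();R=np.array(s['ee_rot']);
k=ray([(321.5,218)],88.9,'wrist',s)[0];print('edge rel',R.T@(k-s['tcp_pos']),'expect z -19')
k=ray([(321,320)],88.9+66,'wrist',s)[0];print('knob top rel',R.T@(k-s['tcp_pos']))
E
python3 -m pendant '[{"slide":[0.02,0.0005,-0.0005],"twist":0},{"slide":[0.04,0.0005,-0.0005],"twist":0},{"slide":[0.055,0.0005,-0.0005],"twist":0},{"slide":[0.062,0.0005,-0.0005],"twist":0},{"slide":[0.062,0.0005,-0.0005],"twist":0}]'
```

```text
edge rel [ 1.87519828e+02  9.45036259e-02 -1.79942304e+01] expect z -19
knob top rel [121.54625969  -0.20836306  -2.52792239]
time_s: 7.95
tcp_pos: [589.5, 215.5, 213.9]
ee_rot: [[0.001, -0.207, 0.978], [-0.001, 0.978, 0.207], [-1.0, -0.002, 0.001]]
wrist_force: [-0.5, -0.5, -4.0]
finger_gap: 36.3
```

```bash
python3 -m pendant '[{"slide":[0.004,0,0],"twist":0},{"slide":[0.007,0,0],"twist":0},{"slide":[0.010,0,0],"twist":0},{"slide":[0.012,0,0],"twist":0},{"slide":[0.0135,0,0],"twist":0},{"slide":[0.0135,0,0],"twist":0},{"slide":[0.0135,0,0],"twist":0}]'
```

```text
time_s: 8.82
tcp_pos: [589.6, 215.5, 200.5]
ee_rot: [[0.001, -0.207, 0.978], [-0.001, 0.978, 0.207], [-1.0, -0.002, 0.001]]
wrist_force: [-0.2, 0.9, -4.1]
finger_gap: 36.1
```

```bash
python3 -m pendant '[{"slide":[0.001,0,0],"twist":0},{"slide":[0.0015,0,0],"twist":0},{"slide":[0.0015,0,0],"twist":0},{"slide":[0.0015,0,0],"twist":0}]'
```

```text
time_s: 9.32
tcp_pos: [589.6, 215.5, 199.7]
ee_rot: [[0.002, -0.207, 0.978], [-0.001, 0.978, 0.207], [-1.0, -0.002, 0.001]]
wrist_force: [-4.4, -1.8, 8.5]
finger_gap: 36.2
```

Contact at 8.5 N with TCP z 199.7, so the underside is at 12 mm, the well floor. Releasing, and rising.

```bash
python3 -m pendant '[{"slide":[0,0,0],"twist":0},{"slide":[0,0,0],"twist":0},{"slide":[0,0,0],"twist":0},{"slide":[0,0,0],"twist":0},{"slide":[-0.03,0,0],"twist":0},{"slide":[-0.08,0,0],"twist":0},{"slide":[-0.13,0,0],"twist":0},{"slide":[-0.13,0,0],"twist":0},{"slide":[-0.13,0,0],"twist":0}]' 0.6
python3 - <<'E'
from h import *
s=state();R=np.array(s['ee_rot']);p,d=capture('wrist');cv2.imwrite('pics/i1.png',cv2.resize(p[150:400,160:480],None,fx=2,fy=2)[:,:,::-1])
t=np.array([655.7+.3,-161.3,330]);print('to 200',R.T@(t-s['tcp_pos']))
print('500 knob should be px',proj([[589.5,215.4,78]],'wrist',s))
E
```

```text
time_s: 10.45
tcp_pos: [589.2, 215.6, 329.3]
ee_rot: [[0.002, -0.207, 0.978], [-0.001, 0.978, 0.207], [-1.0, -0.002, 0.001]]
wrist_force: [0.7, -0.7, -0.4]
finger_gap: 68.3
to 200 [-3.75961344e-02 -3.82577257e+02 -1.26504005e+01]
500 knob should be px [[321.40296911 208.04198479]]
```

View pics/i1.png

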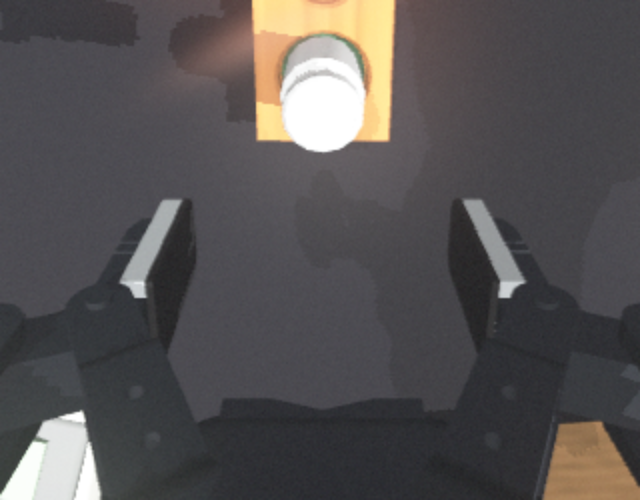

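The 500 g stands upright in its well: knob seen at full (321.5,206.5), expected (321.4,208). Next, the 200 g.

```bash
python3 -m pendant '[{"slide":[0,-0.05,-0.002],"twist":0},{"slide":[0,-0.11,-0.004],"twist":0},{"slide":[0,-0.17,-0.006],"twist":0},{"slide":[0,-0.23,-0.008],"twist":0},{"slide":[0,-0.29,-0.01],"twist":0},{"slide":[0,-0.345,-0.012],"twist":0},{"slide":[0,-0.3825,-0.0125],"twist":0},{"slide":[0,-0.3825,-0.0125],"twist":0},{"slide":[0,-0.3825,-0.0125],"twist":0},{"slide":[0.04,-0.3825,-0.0125],"twist":0},{"slide":[0.08,-0.3825,-0.0125],"twist":0},{"slide":[0.11,-0.3825,-0.0125],"twist":0},{"slide":[0.1325,-0.3825,-0.0125],"twist":0},{"slide":[0.1325,-0.3825,-0.0125],"twist":0},{"slide":[0.1325,-0.3825,-0.0125],"twist":0}]' && python3 -m pendant '[{"slide":[0,0,0],"twist":0},{"slide":[0,0,0],"twist":0},{"slide":[0,0,0],"twist":0},{"slide":[0,0,0],"twist":0},{"slide":[0,0,0],"twist":0},{"slide":[0,0,0],"twist":0},{"slide":[0,0,0],"twist":0},{"slide":[0,0,0],"twist":0}]' -1
python3 - <<'E'
from h import *
s=state();R=np.array(s['ee_rot']);t=np.array([536.6,204.3,s['tcp_pos'][2]]);print(s['finger_gap'],s['qpos'][6],R.T@(t-s['tcp_pos']))
E
```

```text
time_s: 12.38
tcp_pos: [656.6, -161.2, 198.1]
ee_rot: [[0.002, -0.207, 0.978], [-0.002, 0.978, 0.207], [-1.0, -0.002, 0.001]]
wrist_force: [0.8, 1.0, 0.4]
finger_gap: 67.9
time_s: 13.38
tcp_pos: [656.9, -161.4, 199.2]
ee_rot: [[0.003, -0.207, 0.978], [-0.002, 0.978, 0.207], [-1.0, -0.003, 0.003]]
wrist_force: [-2.6, 1.7, 11.2]
finger_gap: 25.6
25.643126481864467 109.54398815970887 [ -1.18744612 382.63258924 -41.92171017]
```

```bash
python3 -m pendant '[{"slide":[-0.02,0,0],"twist":0},{"slide":[-0.05,0,0],"twist":0},{"slide":[-0.08,0,0],"twist":0},{"slide":[-0.08,0.03,-0.003],"twist":0},{"slide":[-0.08,0.08,-0.009],"twist":0},{"slide":[-0.08,0.13,-0.014],"twist":0},{"slide":[-0.08,0.18,-0.02],"twist":0},{"slide":[-0.08,0.23,-0.025],"twist":0},{"slide":[-0.08,0.28,-0.03],"twist":0},{"slide":[-0.08,0.33,-0.036],"twist":0},{"slide":[-0.08,0.36,-0.04],"twist":0},{"slide":[-0.08,0.3825,-0.0415],"twist":0},{"slide":[-0.08,0.3825,-0.0415],"twist":0},{"slide":[-0.08,0.3825,-0.0415],"twist":0},{"slide":[-0.08,0.3825,-0.0415],"twist":0},{"slide":[-0.08,0.3825,-0.0415],"twist":0}]'
python3 - <<'E'
from h import *
s=state();R=np.array(s['ee_rot']);t=np.array([536.6,204.3,202.2]);print(s['tcp_pos'],R.T@(t-s['tcp_pos']),s['finger_gap'])
p,d=capture('wrist');np.savez('pics/h2.npz',p=p,d=d);cv2.imwrite('pics/h2.png',cv2.resize(p[150:400,160:480],None,fx=2,fy=2)[:,:,::-1])
u=s['tcp_pos'][2]-190.2
for n,P in(('bottom near edge',[190.2,0,-14]),('knob top',[142.2,0,0])): print(n,proj([R@P+s['tcp_pos']],'wrist',s)*2-[320,300])
E
```

```text
time_s: 15.38
tcp_pos: [537.0, 203.9, 278.1]
ee_rot: [[0.003, -0.206, 0.979], [-0.002, 0.979, 0.206], [-1.0, -0.003, 0.003]]
wrist_force: [-0.4, 0.1, -2.6]
finger_gap: 25.4
[537.0187328  203.8637307  278.09019397] [75.88726938  0.7346462  -0.5194695 ] 25.35296218922007
bottom near edge [[322.65860818 144.80432171]]
knob top [[322.87956865 284.26132025]]
```

View pics/h2.png

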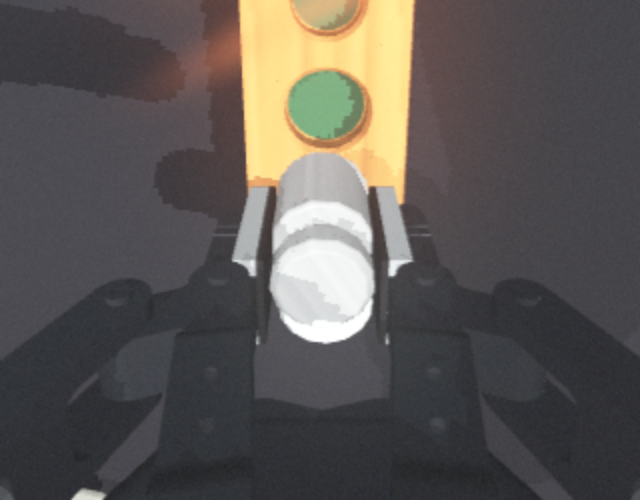

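The 200 g hangs in the jaws: knob at crop (322,280), underside edge at (323,153). It looks 1 to 3 mm outward at the bottom, a slight tilt, so I correct by about 1 mm while lowering.

```bash
python3 -m pendant '[{"slide":[0.02,0.0005,-0.0015],"twist":0},{"slide":[0.04,0.0005,-0.0015],"twist":0},{"slide":[0.055,0.0005,-0.0015],"twist":0},{"slide":[0.062,0.0005,-0.0015],"twist":0},{"slide":[0.066,0.0005,-0.0015],"twist":0},{"slide":[0.069,0.0005,-0.0015],"twist":0},{"slide":[0.072,0.0005,-0.0015],"twist":0},{"slide":[0.074,0.0005,-0.0015],"twist":0},{"slide":[0.074,0.0005,-0.0015],"twist":0}]'
```

```text
time_s: 16.55
tcp_pos: [535.6, 204.0, 204.0]
ee_rot: [[0.003, -0.206, 0.978], [-0.002, 0.978, 0.206], [-1.0, -0.003, 0.003]]
wrist_force: [0.4, 1.1, -1.4]
finger_gap: 25.5
```

```bash
python3 -m pendant '[{"slide":[0.001,0,0],"twist":0},{"slide":[0.0018,0,0],"twist":0},{"slide":[0.0018,0,0],"twist":0},{"slide":[0.0018,0,0],"twist":0}]'; python3 -m pendant '[{"slide":[0.0008,0,0],"twist":0},{"slide":[0.0012,0,0],"twist":0},{"slide":[0.0012,0,0],"twist":0}]'
```

```text
time_s: 17.05
tcp_pos: [535.7, 204.0, 202.2]
ee_rot: [[0.003, -0.206, 0.978], [-0.002, 0.978, 0.206], [-1.0, -0.003, 0.003]]
wrist_force: [-0.7, -0.4, -2.5]
finger_gap: 25.7
time_s: 17.42
tcp_pos: [535.7, 204.0, 202.1]
ee_rot: [[0.004, -0.206, 0.978], [-0.002, 0.978, 0.206], [-1.0, -0.003, 0.003]]
wrist_force: [-6.1, -1.9, 20.6]
finger_gap: 25.2
```

Firm contact at TCP z 202.1, underside about 12. Releasing.

```bash
python3 -m pendant '[{"slide":[-0.0005,0,0],"twist":0},{"slide":[-0.0005,0,0],"twist":0},{"slide":[-0.0005,0,0],"twist":0},{"slide":[-0.0005,0,0],"twist":0},{"slide":[-0.03,0,0],"twist":0},{"slide":[-0.08,0,0],"twist":0},{"slide":[-0.128,0,0],"twist":0},{"slide":[-0.128,0,0],"twist":0},{"slide":[-0.128,0,0],"twist":0}]' 0.6
python3 - <<'E'
from h import *
s=state();R=np.array(s['ee_rot']);p,d=capture('wrist');np.savez('pics/i2.npz',p=p,d=d);cv2.imwrite('pics/i2.png',cv2.resize(p[150:400,160:480],None,fx=2,fy=2)[:,:,::-1])
print('knob px',proj([[536.6,204.3,60],[589.5,215.4,78]],'wrist',s)*2-[320,300])
t=np.array([546.4,-181.6,330]);print('to 100',R.T@(t-s['tcp_pos']))
E
```

```text
time_s: 18.55
tcp_pos: [535.1, 204.2, 329.7]
ee_rot: [[0.003, -0.206, 0.978], [-0.002, 0.978, 0.206], [-1.0, -0.003, 0.003]]
wrist_force: [-0.9, 0.2, -0.9]
finger_gap: 68.5
knob px [[323.68380082 103.0522813 ]
 [323.38806823 232.25140957]]
to 100 [   0.58756211 -379.81686341  -68.48798405]
```

View pics/i2.png

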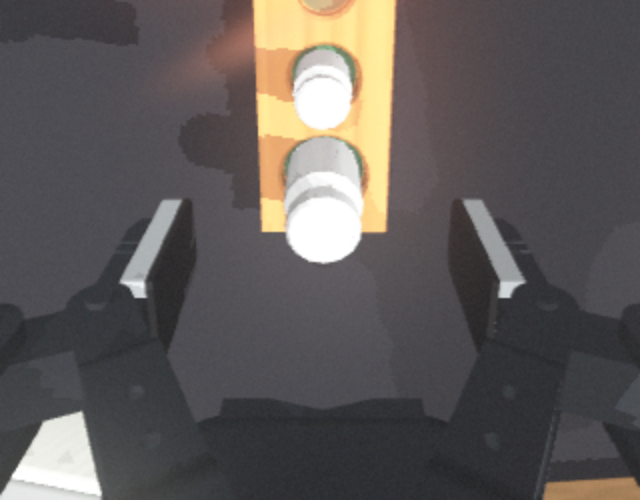

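Both weights stand upright in their wells (200 g knob at crop (323,103), exactly as predicted). Next, the 100 g.

```bash
python3 -m pendant '[{"slide":[0,-0.05,-0.01],"twist":0},{"slide":[0,-0.11,-0.02],"twist":0},{"slide":[0,-0.17,-0.03],"twist":0},{"slide":[0,-0.23,-0.042],"twist":0},{"slide":[0,-0.29,-0.053],"twist":0},{"slide":[0,-0.345,-0.063],"twist":0},{"slide":[0,-0.38,-0.0685],"twist":0},{"slide":[0,-0.38,-0.0685],"twist":0},{"slide":[0,-0.38,-0.0685],"twist":0},{"slide":[0.04,-0.38,-0.0685],"twist":0},{"slide":[0.08,-0.38,-0.0685],"twist":0},{"slide":[0.11,-0.38,-0.0685],"twist":0},{"slide":[0.134,-0.38,-0.0685],"twist":0},{"slide":[0.134,-0.38,-0.0685],"twist":0},{"slide":[0.134,-0.38,-0.0685],"twist":0}]' && python3 -m pendant '[{"slide":[0,0,0],"twist":0},{"slide":[0,0,0],"twist":0},{"slide":[0,0,0],"twist":0},{"slide":[0,0,0],"twist":0},{"slide":[0,0,0],"twist":0},{"slide":[0,0,0],"twist":0},{"slide":[0,0,0],"twist":0},{"slide":[0,0,0],"twist":0}]' -1
python3 - <<'E'
from h import *
s=state();R=np.array(s['ee_rot']);t=np.array([491.6,194.9,s['tcp_pos'][2]]);print(s['finger_gap'],s['qpos'][6],R.T@(t-s['tcp_pos']))
E
```

```text
time_s: 20.48
tcp_pos: [547.1, -181.5, 196.9]
ee_rot: [[0.003, -0.207, 0.978], [-0.003, 0.978, 0.207], [-1.0, -0.003, 0.002]]
wrist_force: [0.3, -0.1, 0.6]
finger_gap: 68.4
time_s: 21.48
tcp_pos: [547.3, -181.5, 197.7]
ee_rot: [[0.004, -0.207, 0.978], [-0.003, 0.978, 0.207], [-1.0, -0.003, 0.003]]
wrist_force: [-1.0, 1.4, 11.8]
finger_gap: 18.9
18.947505906988333 114.96894440770947 [ -1.22708157 379.77974715  23.5319929 ]
```

```bash
python3 -m pendant '[{"slide":[-0.02,0,0],"twist":0},{"slide":[-0.05,0,0],"twist":0},{"slide":[-0.08,0,0],"twist":0},{"slide":[-0.08,0.03,0.002],"twist":0},{"slide":[-0.08,0.08,0.005],"twist":0},{"slide":[-0.08,0.13,0.008],"twist":0},{"slide":[-0.08,0.18,0.011],"twist":0},{"slide":[-0.08,0.23,0.014],"twist":0},{"slide":[-0.08,0.28,0.017],"twist":0},{"slide":[-0.08,0.33,0.02],"twist":0},{"slide":[-0.08,0.36,0.022],"twist":0},{"slide":[-0.08,0.38,0.0235],"twist":0},{"slide":[-0.08,0.38,0.0235],"twist":0},{"slide":[-0.08,0.38,0.0235],"twist":0},{"slide":[-0.08,0.38,0.0235],"twist":0},{"slide":[-0.08,0.38,0.0235],"twist":0}]'
python3 - <<'E'
from h import *
s=state();R=np.array(s['ee_rot']);t=np.array([491.6,194.9,200.7]);print(s['tcp_pos'],R.T@(t-s['tcp_pos']),s['finger_gap'])
p,d=capture('wrist');np.savez('pics/h3.npz',p=p,d=d);cv2.imwrite('pics/h3.png',cv2.resize(p[200:350,240:400],None,fx=4,fy=4)[:,:,::-1])
for n,P in(('bottom near edge',[188.7,0,-11]),('knob top',[148.7,0,0])): print(n,(proj([R@P+s['tcp_pos']],'wrist',s)-[240,200])*4)
E
```

```text
time_s: 23.48
tcp_pos: [491.4, 194.6, 276.5]
ee_rot: [[0.004, -0.206, 0.979], [-0.003, 0.979, 0.206], [-1.0, -0.004, 0.003]]
wrist_force: [-1.1, -0.4, -1.2]
finger_gap: 18.7
[491.4035259  194.64512098 276.52580441] [ 7.58249871e+01  4.76928768e-01 -7.17512014e-03] 18.711273899209264
bottom near edge [[325.31405833 111.96858372]]
knob top [[325.67049283 334.55931327]]
```

View pics/h3.png

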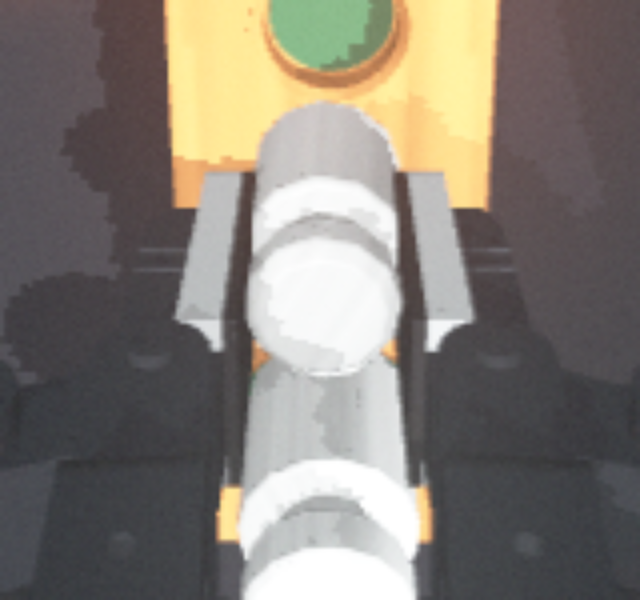

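The 100 g is held about 2 mm toward the robot in the jaws (underside edge at crop (327,102) against 112 predicted), so I place with +1.7 mm along tool z.

```bash
python3 -m pendant '[{"slide":[0.02,0.0005,0.0017],"twist":0},{"slide":[0.04,0.0005,0.0017],"twist":0},{"slide":[0.055,0.0005,0.0017],"twist":0},{"slide":[0.062,0.0005,0.0017],"twist":0},{"slide":[0.066,0.0005,0.0017],"twist":0},{"slide":[0.069,0.0005,0.0017],"twist":0},{"slide":[0.072,0.0005,0.0017],"twist":0},{"slide":[0.0745,0.0005,0.0017],"twist":0},{"slide":[0.0745,0.0005,0.0017],"twist":0},{"slide":[0.0745,0.0005,0.0017],"twist":0}]'; python3 -m pendant '[{"slide":[0.001,0,0],"twist":0},{"slide":[0.0015,0,0],"twist":0},{"slide":[0.0015,0,0],"twist":0}]'
```

```text
time_s: 24.78
tcp_pos: [493.3, 195.5, 202.1]
ee_rot: [[0.004, -0.206, 0.978], [-0.003, 0.978, 0.206], [-1.0, -0.003, 0.003]]
wrist_force: [-0.6, -0.2, -0.4]
finger_gap: 18.8
time_s: 25.15
tcp_pos: [493.3, 195.5, 200.8]
ee_rot: [[0.004, -0.206, 0.978], [-0.003, 0.978, 0.206], [-1.0, -0.003, 0.004]]
wrist_force: [-1.0, -0.2, 4.2]
finger_gap: 18.6
```

```bash
python3 -m pendant '[{"slide":[0,0,0],"twist":0},{"slide":[0,0,0],"twist":0},{"slide":[0,0,0],"twist":0},{"slide":[0,0,0],"twist":0},{"slide":[-0.03,0,0],"twist":0},{"slide":[-0.08,0,0],"twist":0},{"slide":[-0.129,0,0],"twist":0},{"slide":[-0.129,0,0],"twist":0},{"slide":[-0.129,0,0],"twist":0}]' 0.6
python3 - <<'E'
from h import *
s=state();R=np.array(s['ee_rot']);p,d=capture('wrist');np.savez('pics/i3.npz',p=p,d=d);np.save('pics/s3.npy',s,allow_pickle=True)
g=p.min(2);m=(g>200).astype(np.uint8)*255;m[:,:300]=0;m[:,345:]=0;
for k in cv2.findContours(m,cv2.RETR_EXTERNAL,cv2.CHAIN_APPROX_NONE)[0]:
    if cv2.contourArea(k)>60: print('blob',cv2.boundingRect(k))
print('knob px exp',proj([[491.6,194.9,52],[536.6,204.3,60],[589.5,215.4,78]],'wrist',s))
t=np.array([601.8,-172.2,330]);print('to 50',s['tcp_pos'],R.T@(t-s['tcp_pos']))
E
```

```text
time_s: 26.28
tcp_pos: [492.6, 195.7, 329.5]
ee_rot: [[0.004, -0.206, 0.978], [-0.003, 0.978, 0.206], [-1.0, -0.003, 0.003]]
wrist_force: [0.0, 0.4, -0.5]
finger_gap: 68.3
blob (302, 214, 39, 106)
blob (310, 174, 23, 31)
knob px exp [[321.54687874 195.68824747]
 [321.37741258 245.41598376]
 [321.21859695 306.56131376]]
to 50 [492.55564972 195.74488215 329.48313766] [   0.90403636 -382.57038375   30.93728673]
```

The 100 g knob blob (centre about (321.5,194.5)) matches the expected (321.5,195.7). Next, the 50 g.

```bash
python3 -m pendant '[{"slide":[0,-0.05,0.004],"twist":0},{"slide":[0,-0.11,0.009],"twist":0},{"slide":[0,-0.17,0.014],"twist":0},{"slide":[0,-0.23,0.019],"twist":0},{"slide":[0,-0.29,0.024],"twist":0},{"slide":[0,-0.345,0.028],"twist":0},{"slide":[0,-0.3825,0.03],"twist":0},{"slide":[0,-0.3825,0.03],"twist":0},{"slide":[0,-0.3825,0.03],"twist":0},{"slide":[0.04,-0.3825,0.03],"twist":0},{"slide":[0.08,-0.3825,0.03],"twist":0},{"slide":[0.11,-0.3825,0.03],"twist":0},{"slide":[0.1355,-0.3825,0.03],"twist":0},{"slide":[0.1355,-0.3825,0.03],"twist":0},{"slide":[0.1355,-0.3825,0.03],"twist":0}]' && python3 -m pendant '[{"slide":[0,0,0],"twist":0},{"slide":[0,0,0],"twist":0},{"slide":[0,0,0],"twist":0},{"slide":[0,0,0],"twist":0},{"slide":[0,0,0],"twist":0},{"slide":[0,0,0],"twist":0},{"slide":[0,0,0],"twist":0},{"slide":[0,0,0],"twist":0}]' -1
python3 - <<'E'
from h import *
s=state();R=np.array(s['ee_rot']);t=np.array([451.5,186.3,s['tcp_pos'][2]]);print(s['finger_gap'],s['qpos'][6],R.T@(t-s['tcp_pos']))
E
```

```text
time_s: 28.2
tcp_pos: [601.5, -172.1, 195.8]
ee_rot: [[0.004, -0.207, 0.978], [-0.003, 0.978, 0.207], [-1.0, -0.004, 0.003]]
wrist_force: [0.4, -0.3, 0.1]
finger_gap: 68.6
time_s: 29.2
tcp_pos: [601.7, -172.2, 196.5]
ee_rot: [[0.005, -0.207, 0.978], [-0.003, 0.978, 0.207], [-1.0, -0.004, 0.004]]
wrist_force: [-1.4, 0.9, 7.9]
finger_gap: 14.4
14.412282265279318 115.54097393258068 [ -1.84914908 381.8312322  -72.67363434]
```

```bash
python3 -m pendant '[{"slide":[-0.02,0,0],"twist":0},{"slide":[-0.05,0,0],"twist":0},{"slide":[-0.08,0,0],"twist":0},{"slide":[-0.08,0.03,-0.006],"twist":0},{"slide":[-0.08,0.08,-0.015],"twist":0},{"slide":[-0.08,0.13,-0.025],"twist":0},{"slide":[-0.08,0.18,-0.035],"twist":0},{"slide":[-0.08,0.23,-0.045],"twist":0},{"slide":[-0.08,0.28,-0.055],"twist":0},{"slide":[-0.08,0.33,-0.063],"twist":0},{"slide":[-0.08,0.36,-0.069],"twist":0},{"slide":[-0.08,0.382,-0.0725],"twist":0},{"slide":[-0.08,0.382,-0.0725],"twist":0},{"slide":[-0.08,0.382,-0.0725],"twist":0},{"slide":[-0.08,0.382,-0.0725],"twist":0},{"slide":[-0.08,0.382,-0.0725],"twist":0}]'
python3 - <<'E'
from h import *
s=state();R=np.array(s['ee_rot']);t=np.array([451.5,186.3,199.5]);print(s['tcp_pos'],R.T@(t-s['tcp_pos']),s['finger_gap'],s['qpos'])
p,d=capture('wrist');np.savez('pics/h4.npz',p=p,d=d);cv2.imwrite('pics/h4.png',cv2.resize(p[200:350,240:400],None,fx=4,fy=4)[:,:,::-1])
for n,P in(('bottom near edge',[187.5,0,-9]),('knob top',[155.5,0,0])): print(n,(proj([R@P+s['tcp_pos']],'wrist',s)-[240,200])*4)
E
```

```text
time_s: 31.2
tcp_pos: [451.5, 186.2, 274.7]
ee_rot: [[0.005, -0.206, 0.978], [-0.003, 0.979, 0.206], [-1.0, -0.004, 0.004]]
wrist_force: [0.7, 0.3, 0.0]
finger_gap: 14.4
[451.50321807 186.18503847 274.74274403] [75.2410943   0.43011651 -0.27655691] 14.443833109346173 [-33.46333092  29.24329507   5.24768744 118.4898241   -4.24023759
  32.29422661  76.59892271]
bottom near edge [[325.31473765 127.51600216]]
knob top [[325.58593714 302.09637375]]
```

View pics/h4.png

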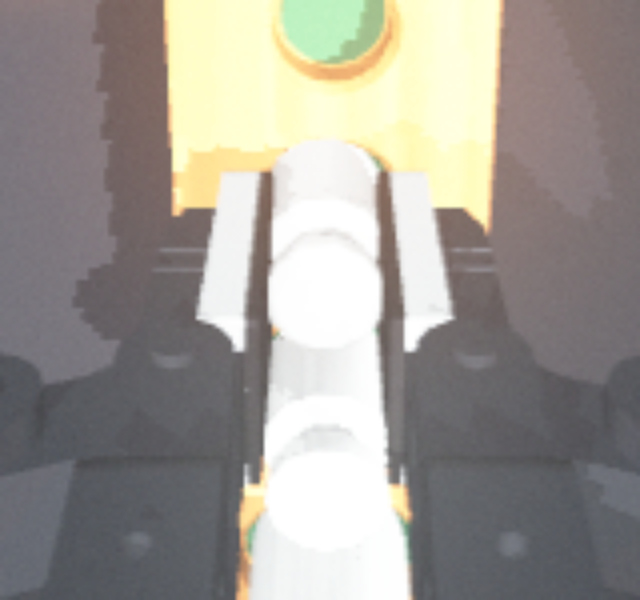

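The 50 g is held with its underside edge at crop (327,140), +2 mm outward, and the knob at (325,290), so it leans slightly as the 200 g did. I lower with −1.3 mm along tool z.

```bash
python3 -m pendant '[{"slide":[0.02,0.0003,-0.0013],"twist":0},{"slide":[0.04,0.0003,-0.0013],"twist":0},{"slide":[0.055,0.0003,-0.0013],"twist":0},{"slide":[0.062,0.0003,-0.0013],"twist":0},{"slide":[0.066,0.0003,-0.0013],"twist":0},{"slide":[0.069,0.0003,-0.0013],"twist":0},{"slide":[0.072,0.0003,-0.0013],"twist":0},{"slide":[0.074,0.0003,-0.0013],"twist":0},{"slide":[0.074,0.0003,-0.0013],"twist":0},{"slide":[0.074,0.0003,-0.0013],"twist":0}]'; python3 -m pendant '[{"slide":[0.001,0,0],"twist":0},{"slide":[0.0015,0,0],"twist":0},{"slide":[0.0015,0,0],"twist":0}]'
```

```text
time_s: 32.5
tcp_pos: [450.5, 186.1, 200.8]
ee_rot: [[0.005, -0.206, 0.978], [-0.003, 0.978, 0.206], [-1.0, -0.004, 0.004]]
wrist_force: [-0.0, 0.5, -1.0]
finger_gap: 13.9
time_s: 32.88
tcp_pos: [450.6, 186.1, 199.5]
ee_rot: [[0.005, -0.206, 0.978], [-0.003, 0.978, 0.206], [-1.0, -0.004, 0.004]]
wrist_force: [-1.7, -0.8, 4.6]
finger_gap: 14.2
```

Contact (4.6 N) at TCP z 199.5, underside 12.0. Releasing, rising, and checking.

```bash
python3 -m pendant '[{"slide":[0,0,0],"twist":0},{"slide":[0,0,0],"twist":0},{"slide":[0,0,0],"twist":0},{"slide":[0,0,0],"twist":0},{"slide":[-0.03,0,0],"twist":0},{"slide":[-0.08,0,0],"twist":0},{"slide":[-0.129,0,0],"twist":0},{"slide":[-0.129,0,0],"twist":0},{"slide":[-0.129,0,0],"twist":0}]' 0.6
python3 - <<'E'
from h import *
s=state();p,d=capture('wrist');q,_=capture('side')
T=[[451.5,186.3,44],[491.6,194.9,52],[536.6,204.3,60],[589.5,215.4,78]]
print('exp wrist crop',((proj(T,'wrist',s)-[240,130])*3).round(0).tolist())
A=cv2.resize(p[130:330,240:380],None,fx=3,fy=3);B=cv2.resize(q[150:200,250:340],(360,200),interpolation=cv2.INTER_CUBIC)
I=np.zeros((600,790,3),np.uint8);I[:600,:420]=A;I[:200,425:785]=B;B2=cv2.resize(capture('scene')[0][165:235,360:430],(350,350),interpolation=cv2.INTER_CUBIC);I[210:560,425:775]=B2
cv2.imwrite('pics/i4.png',I[:,:,::-1])
E
```

```text
time_s: 34.0
tcp_pos: [449.7, 186.5, 328.2]
ee_rot: [[0.005, -0.206, 0.978], [-0.003, 0.978, 0.206], [-1.0, -0.004, 0.004]]
wrist_force: [0.5, 0.2, -0.8]
finger_gap: 68.1
exp wrist crop [[245.0, 198.0], [246.0, 329.0], [245.0, 468.0], [245.0, 643.0]]
```

View pics/i4.png

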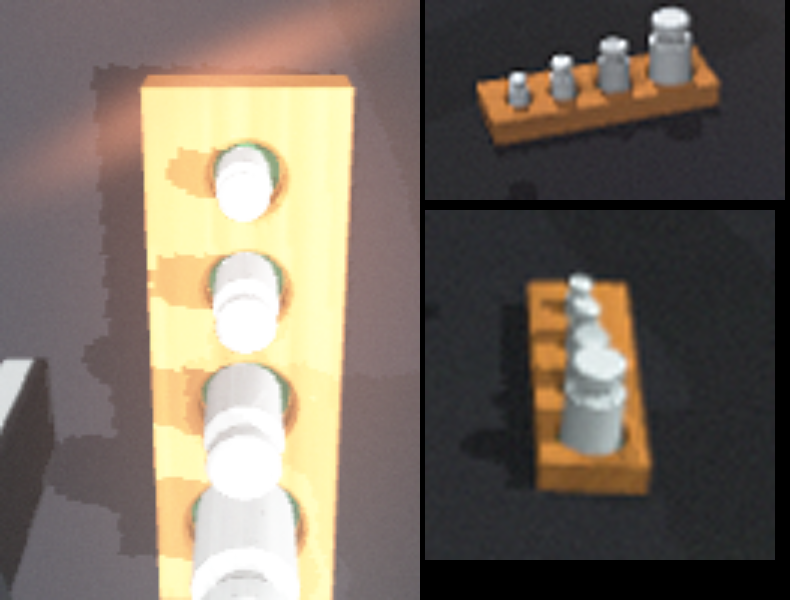

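All four weights stand upright in order. Knobs are at crop (244,193), (246,323) and (244,468), against predicted (245,198), (246,329) and (245,468), so within 2 mm. The gripper is clear.

```bash
python3 -c "
from station import *
print(finish_job())"
```

```text
the job is handed in; nothing more can be done
None
```

I moved all four steel weights from the blue rack into the storage block, each lowered to floor contact (4–21 N) before release, and handed the job in at about 34 s of the 106 s allowed.

- **Placement:** the closing wrist, side and scene views show them upright in size order. The 50, 100 and 200 g knobs lie within about 2 mm of their well centres. The 500 g was checked the same way after its own placing, about 1 px off. Undersides worked out at about 12 mm, the well floor height.
- **Handling:** I planned the paths clear of the balance, tube rack, brush and look-alikes. I did not re-measure any of those at the end.
- **Checks that disagreed:** the 200 g and 50 g appeared to lean about 0.1 rad while held, and the 100 g sat about 2 mm off centre in the jaws. I corrected for each while lowering, and all three stood upright after release. The closed gap read 1.5–3.6 mm below the body diameters, with no sign of slipping.
- **Refused command:** one move was refused for a missing twist value. Nothing moved, and I re-sent it.

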